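# Close the complete dropper-bottle kit

### The job

Two open kit cartons stand on the packing bench: one holds its full set of six tall dropper bottles, in the other a squat wide-capped jar sits where one bottle should be. Close only the carton with the full set: first fold both of its short side flaps in flat, with the long top flap still standing open, then fold the long top flap down flat over them. Leave the other carton open with all three of its flaps standing up, and do not shift anything else on the bench.

Things in the scene. Friction and masses are not known exactly. Their poses are not given: they have to be found in the camera images.
- carton_a: open brown board kit carton on the robot's left, +y, fixed to the table; outside 86 mm (its x) by 124 mm (its y) by 100 mm high. Origin: centre of its underside, z up; its -x side faces the robot at yaw 0. Six cells inside, centres at x = -19, +19 by y = -38, 0, +38 mm, each holding a bottle or the jar, all below the rim
- a_left (a joint): short side flap on the +y end of carton_a: 0 = folded in flat (dead stop), 1.57 = upright, more = leaning outward (to 2.4). Hinge line along the carton's x at y = +62 mm, z = 100 mm; board 78 mm along the hinge, 45 mm from hinge to free edge, 3 mm thick, z 100 to 103 mm when flat. Stays where it is left; 0.5 N at the free edge moves it
- a_right (a joint): short side flap on the -y end of carton_a: 0 = folded in flat (dead stop), 1.57 = upright, more = leaning outward (to 2.4). Hinge line along the carton's x at y = -62 mm, z = 100 mm; board 78 mm along the hinge, 45 mm from hinge to free edge, 3 mm thick, z 100 to 103 mm when flat. Stays where it is left; 0.5 N at the free edge moves it
- a_top (a joint): long top flap of carton_a: 0 = flat over the side flaps (dead stop), 1.57 = upright, more = leaning outward, to the carton's +x (to 2.4). Hinge line along the carton's y at x = +43 mm, z = 104 mm; board 124 mm along the hinge, 86 mm from hinge to free edge, 3 mm thick, z 104 to 107 mm when flat. Stays where it is left; 0.5 N at the free edge moves it
- carton_b: open brown board kit carton on the robot's right, -y, fixed to the table; outside 86 mm (its x) by 124 mm (its y) by 100 mm high. Origin: centre of its underside, z up; its -x side faces the robot at yaw 0. Six cells inside, centres at x = -19, +19 by y = -38, 0, +38 mm, each holding a bottle or the jar, all below the rim
- b_left (a joint): short side flap on the +y end of carton_b: 0 = folded in flat (dead stop), 1.57 = upright, more = leaning outward (to 2.4). Hinge line along the carton's x at y = +62 mm, z = 100 mm; board 78 mm along the hinge, 45 mm from hinge to free edge, 3 mm thick, z 100 to 103 mm when flat. Stays where it is left; 0.5 N at the free edge moves it
- b_right (a joint): short side flap on the -y end of carton_b: 0 = folded in flat (dead stop), 1.57 = upright, more = leaning outward (to 2.4). Hinge line along the carton's x at y = -62 mm, z = 100 mm; board 78 mm along the hinge, 45 mm from hinge to free edge, 3 mm thick, z 100 to 103 mm when flat. Stays where it is left; 0.5 N at the free edge moves it
- b_top (a joint): long top flap of carton_b: 0 = flat over the side flaps (dead stop), 1.57 = upright, more = leaning outward, to the carton's +x (to 2.4). Hinge line along the carton's y at x = +43 mm, z = 104 mm; board 124 mm along the hinge, 86 mm from hinge to free edge, 3 mm thick, z 104 to 107 mm when flat. Stays where it is left; 0.5 N at the free edge moves it
- last_bottle: amber dropper bottle with a narrow black collar and rubber bulb, 32 mm across, 91 mm high, the sixth of the full set (the other ten alike are fixed in the cartons); origin at the centre of its underside, 3 mm above the table. It stands in one cell of one carton
- squat_jar: squat amber jar with a wide metal screw cap, 35 mm across, 45 mm high, half as high as the bottles; origin at the centre of its underside. It stands in one cell of the carton that is not complete
- tip_box: lower of two stacked pipette-tip boxes, 120 x 85 x 66 mm, dark base and white cover, near the table's far edge; origin at the centre of its underside
- tip_box_upper: the same box, stacked on tip_box
- spare_bottle: a dropper bottle standing loose on the table between the cartons, 32 mm across, 91 mm high; origin at the centre of its underside
- slide_box: flat paper box 83 x 30 x 26 mm lying between the cartons; origin at the centre of its underside
- tape_roll: paper tape roll lying flat, 80 mm across, 24 mm high; origin at the centre of its underside
- spatula: small 180 mm spatula lying on the table
- wash_bottle: white plastic bottle, 64 mm across, 150 mm high, standing near the far edge; origin at the centre of its underside

How it is judged:
On the way, in this order (a step that is already met when the one before it is completed fails the run):
1. both side flaps of the full carton lie folded in (within 0.15 rad of flat) while its top flap still stands open (above 0.9 rad) (((horizontal distance between squat_jar and carton_b below 0.09 m and value of joint each of a_left, a_right below 0.15 rad and value of joint a_top above 0.9 rad) or (horizontal distance between squat_jar and carton_a below 0.09 m and value of joint each of b_left, b_right below 0.15 rad and value of joint b_top above 0.9 rad))), for 0.2 s.
2. the top flap of the full carton lies flat over them (within 0.12 rad) (((horizontal distance between squat_jar and carton_b below 0.09 m and value of joint each of a_left, a_right below 0.15 rad and value of joint a_top below 0.12 rad) or (horizontal distance between squat_jar and carton_a below 0.09 m and value of joint each of b_left, b_right below 0.15 rad and value of joint b_top below 0.12 rad))), for 0.2 s.
At the end, for the whole second after the job is handed in: The carton without the jar is closed: both side flaps within 0.15 rad of flat and the top flap within 0.12 rad of flat and at rest. All three flaps of the carton with the jar still stand up (above 1.1 rad) (((horizontal distance between squat_jar and carton_b below 0.09 m and value of joint each of a_left, a_right below 0.15 rad and value of joint a_top below 0.12 rad and velocity of joint a_top between -0.05 and 0.05 rad/s and value of joint each of b_left, b_right, b_top above 1.1 rad) or (horizontal distance between squat_jar and carton_a below 0.09 m and value of joint each of b_left, b_right below 0.15 rad and value of joint b_top below 0.12 rad and velocity of joint b_top between -0.05 and 0.05 rad/s and value of joint each of a_left, a_right, a_top above 1.1 rad))); the robot touches nothing.
It fails at once if a flap of the carton with the jar is folded in (below 1.1 rad) ((horizontal distance between squat_jar and carton_b below 0.09 m and value of joint any of b_left, b_right, b_top below 1.1 rad) or (horizontal distance between squat_jar and carton_a below 0.09 m and value of joint any of a_left, a_right, a_top below 1.1 rad)).
It fails at once if the top flap of the full carton is folded over (below 0.6 rad) while a side flap still stands up (above 0.6 rad) ((horizontal distance between squat_jar and carton_b below 0.09 m and value of joint a_top below 0.6 rad and value of joint any of a_left, a_right above 0.6 rad) or (horizontal distance between squat_jar and carton_a below 0.09 m and value of joint b_top below 0.6 rad and value of joint any of b_left, b_right above 0.6 rad)).
It fails at once if a bottle or the jar is moved out of its cell (by more than 30 mm) (distance of any of last_bottle, squat_jar from where it was at the start of the episode above 0.03 m).
It fails at once if something else on the bench is shifted by more than 30 mm (distance of any of tip_box, tip_box_upper, spare_bottle, slide_box, tape_roll, spatula, wash_bottle from where it was at the start of the episode above 0.03 m).
It also fails if it takes over 51 s, if anything falls off the work surface, if the arm or the gripper's body presses on something with over 40 N, if the wrist force passes 120 N, or if a joint passes its speed limit or range.

### The arm

A 7-joint arm with a two-finger parallel gripper is mounted at the origin on the work surface. World frame = base frame: x ahead of the robot, y to its left, z up, the work surface at z = 0. Lengths are in m, angles in rad, forces in N, time in s.
With the tool pointing down it reaches from about 0.4 to 0.9 m from the base axis. Payload 5.5 kg.
Tool frame: the origin (TCP) lies midway between the tips of the shut fingers; the grasp point (between the pads) lies 19 mm behind it (manip.grip_depth is the distance from the TCP to the grasp point, in m); z points along the fingers, y is the line along which they close (so a half turn about z gives the same grasp; the last joint's range is limited). The gripper opens to 92 mm and grips with 3 to 60 N. Pads are 19 mm wide; open, the fingers measure 130 mm over their backs; the gripper's body (75 mm by 190 mm) begins 47 mm behind the grasp point.
Start: joints at [1.458, 0.501, -0.427, 1.55, 0.221, 1.138, -0.21], TCP at [0.239, -0.605, 0.227] pointing down, gripper open.
Joint ranges: [-2.88, 2.88], [-0.31, 2.03], [-1.54, 1.56], [0.2, 2.42], [-1.41, 4.55], [0.19, 2.02], [-2.57, 2.57]. Speed limits (rad/s): [2.57, 2.57, 3.14, 3.14, 3.14, 3.14, 3.14].

### API

Orientations are given as a unit quaternion [x, y, z, w].
In Python, from bench import manip, effector, viewer gives the robot as it stands. Calls block until the motion is done:
- manip.move_pose(position, orientation): joint-space move of the TCP to a pose.
- manip.servo_line(position, ori=None, vel=0.15): straight line of the TCP; ori=None keeps the orientation; vel is the mean speed in m/s.
- manip.movej(angles): joint-space move.
- effector.open_jaws() and effector.close(f_grip=None): open the fingers fully, or close them until they stop; f_grip is the grip in N (None keeps the last).
- manip.sleep(seconds).
- manip.solve_ik(position, orientation): joint angles nearest the present ones, or None.
- viewer.get_image(name): name is "side" or "top"; returns the picture (400x640x3 uint8, red, green, blue); there is no depth.
- viewer.get_calibration(name): a dict with "vfov" (degrees; the focal length in pixels is half the picture's height over the tangent of half this angle, whatever the lens; pixels are square), "cx", "cy" (the principal point, pixels), "eye" and "attitude" of the camera in the world. Camera axes: x right, y down, z forward; pixel columns grow to the right and rows downward; lengths in m; the calibration is good to about 2 mm. A picture is of the moment at which its call begins. get_calibration takes no time and is no camera call.
A pose or a line that the arm cannot do raises manip.PlanningError and nothing moves.
- manip.hand_in(): hands the job in; it is judged then, once.
Readings, each from a call of its own:
- manip.current_clock(): time.
- manip.current_q(): joint angles.
- manip.current_joint_velocities(): joint speeds.
- manip.current_tau(): joint torques, N m.
- manip.current_tool_pos(): TCP position.
- manip.current_tcp_rot(): TCP orientation.
- manip.current_force(): force on the tool from outside, world axes, zero at the start.
- manip.current_wrist_torque(): the same for the moment, N m.
- manip.current_finger_gap(): finger opening in m.
- manip.current_gripper_force(): force on a finger pad.
Only numpy, scipy, OpenCV 4.12 (cv2) and the standard library are available. Lean on these libraries where they do the work, as an engineer would, in place of code of your own. Each camera call takes 0.05 s, during which the arm holds its last target. There are 200 camera calls.

## Working session

There is one attempt and no reset: what is moved stays moved. The work goes in short steps, each a Python script; the robot and the scene stay as the last script left them, time stands still between calls to the robot, and variables do not carry over. Pictures are saved under pics/ and viewed, at most 10 in all, crops included, and the job is handed in when it is done.

```bash
mkdir -p pics; python3 - <<'E'
from bench import manip, effector, viewer
import cv2
for n in("side","top"):
    im=viewer.get_image(n); cv2.imwrite(f"pics/{n}0.png",im[:,:,::-1]); print(n,viewer.get_calibration(n))
print(manip.current_clock(),manip.current_tool_pos(),manip.current_tcp_rot(),manip.current_finger_gap())
E
```

```text
side {'vfov': 43.34926517477738, 'cx': 314.6667731045973, 'cy': 195.0490848760713, 'eye': array([ 0.39665311, -0.75699092,  0.92236958]), 'attitude': array([ 0.92221927, -0.11722725,  0.0394617 , -0.36634978])}
top {'vfov': 47.92862793730964, 'cx': 318.43189325364153, 'cy': 199.7472208513019, 'eye': array([4.43342038e-01, 9.42183594e-04, 1.04991104e+00]), 'attitude': array([ 0.70669175, -0.70452715,  0.05012056, -0.04142695])}
0.1 [ 0.23827683 -0.60407687  0.2257857 ] [ 9.82398400e-01  1.86795605e-01 -1.31795580e-04 -8.76090497e-04] 0.09173526768042825
```

View pics/top0.png

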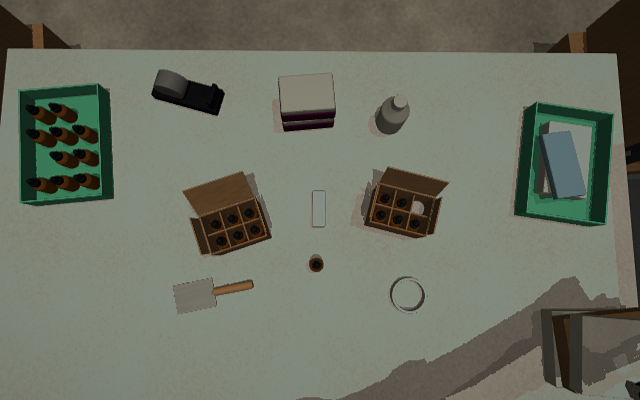

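View pics/side0.png

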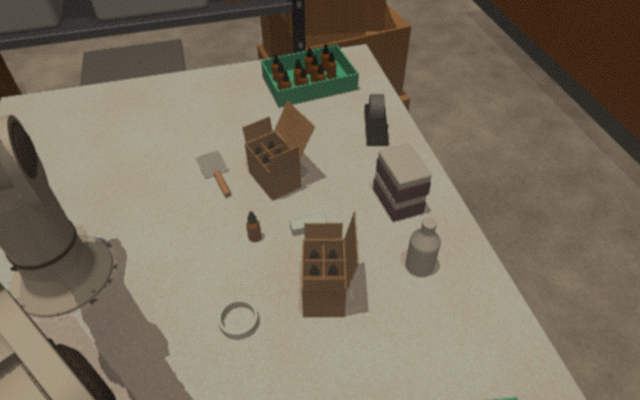

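The top picture shows carton A (left, about (232,222)) with six dark bulbs, and carton B (about (405,207)) with a bright jar cap at (417,208). I'll zoom in to check that and to get the rim corners.

```bash
python3 - <<'E'
import cv2,numpy as np
t=cv2.imread("pics/top0.png")
a=cv2.resize(t[165:265,175:275],None,fx=5,fy=5,interpolation=cv2.INTER_CUBIC)
b=cv2.resize(t[155:255,355:415+40],(300,300),interpolation=cv2.INTER_CUBIC)
im=np.zeros((500,800,3),np.uint8); im[:,:500]=a; im[:300,500:]=b
cv2.imwrite("pics/crop1.png",cv2.convertScaleAbs(im,alpha=1.8))
s=cv2.imread("pics/side0.png")[90:210,230:330]
cv2.imwrite("pics/crop2.png",cv2.convertScaleAbs(cv2.resize(s,None,fx=5,fy=5,interpolation=cv2.INTER_CUBIC),alpha=1.4))
E
```

```text
(no output)
```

View pics/crop1.png

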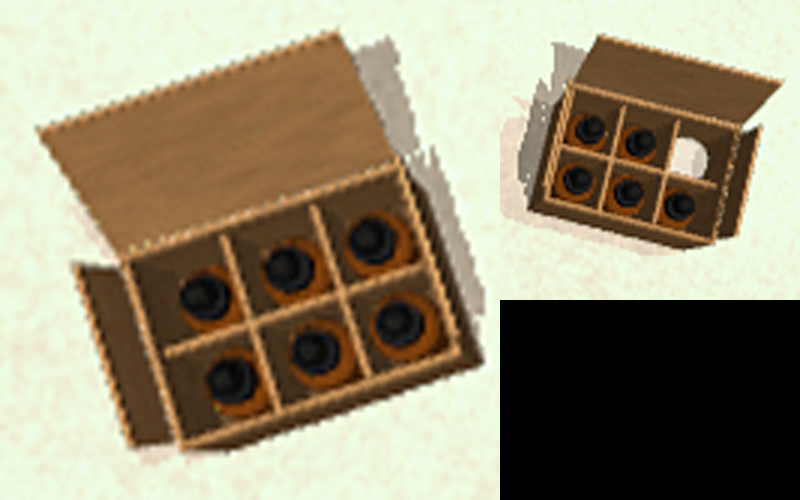

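View pics/crop2.png

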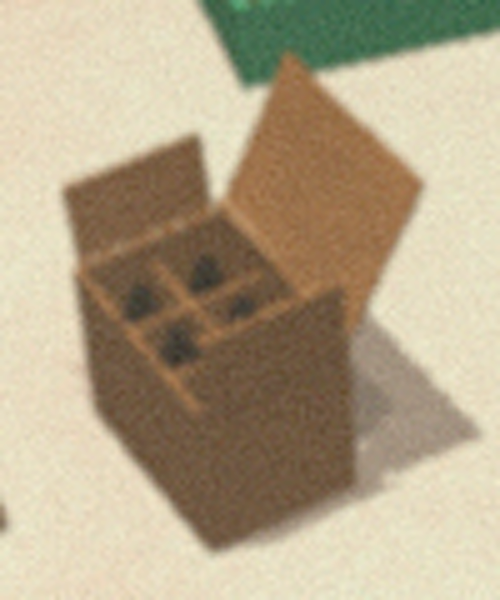

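```bash
cat > h.py <<'E'
import numpy as np
from scipy.spatial.transform import Rotation as R
from bench import manip, effector, viewer
def ray(n,u,v):
    c=viewer.get_calibration(n); f=200/np.tan(np.radians(c["vfov"]/2))
    d=R.from_quat(c["attitude"]).apply([(u-c["cx"])/f,(v-c["cy"])/f,1]); return c["eye"],d
def plane(n,u,v,z):
    e,d=ray(n,u,v); return e+d*(z-e[2])/d[2]
T=lambda x,y:("top",175+x/5-.4,165+y/5-.4)
S=lambda x,y:("side",230+x/5-.4,90+y/5-.4)
E
python3 - <<'E'
from h import *
from scipy.optimize import least_squares
pts=[(T(125,260),(43,62)),(T(183,448),(-43,62)),(T(460,352),(-43,-62)),(T(403,163),(43,-62)),(S(80,275),(-43,62)),(S(200,410),(-43,-62)),(S(225,205),(43,62))]
W=np.array([plane(*p,.1)[:2] for p,_ in pts]);L=np.array([q for _,q in pts])/1e3
def res(p,i=slice(None)):
    c,s=np.cos(p[2]),np.sin(p[2]);return ((L@np.array([[c,s],[-s,c]])+p[:2])-W)[i].ravel()
r=least_squares(res,[.4,.2,.2]);print(r.x,(res(r.x)*1e3).reshape(-1,2).round(1))
x,y,a=r.x;Ri=R.from_euler('z',-a)
def tocart(p):
    e,d=ray(*p);return Ri.apply(e-[x,y,0]),Ri.apply(d)
def hit(name,p,ax,val):
    e,d=tocart(p);q=e+d*(val-e[ax])/d[ax];print(name,(q*1e3).round(1))
for p in(T(78,265),):hit("left far",p,0,.039)
hit("left near",T(130,447),0,-.039)
hit("left near side",S(65,188),0,-.039);hit("left far side",S(198,135),0,.039)
hit("right far side",S(345,290),0,.039);hit("right near side",S(185,355),0,-.039)
hit("right T near",T(460,352),0,-.039);hit("right T far",T(403,163),0,.039)
hit("top l",T(40,128),1,.062);hit("top r",T(338,32),1,-.062);hit("top l side",S(290,55),1,.062);hit("top r side",S(422,185),1,-.062)
# spare bottle, tape, b
print(plane("top",316,264,.08),plane("top",319,208,.026),plane("top",300,110,.132),plane("top",250,286,.015))
E
```

```text
[0.51191747 0.16781713 0.34266709] [[ 1.3  0.4]
 [-0.9 -1.5]
 [ 0.4 -3.3]
 [ 1.2 -0. ]
 [-1.6  5.5]
 [ 0.3 -1. ]
 [-0.7 -0.1]]
left far [ 39.   72.1 140.9]
left near [-39.   70.9 156. ]
left near side [-39.   69.1 144.6]
left far side [ 39.   75.2 138.4]
right far side [ 39.  -61.6 134.2]
right near side [-39.  -43.4 119.6]
right T near [-39.  -55.6  61. ]
right T far [ 39.  -62.9 116.9]
top l [ 89.1  62.  176. ]
top r [ 80.6 -62.  202.2]
top l side [ 87.4  62.  175. ]
top r side [ 83.2 -62.  177.3]
[ 0.43143624 -0.00598705  0.08      ] [ 0.55772287 -0.01286609  0.026     ] [0.75387793 0.02911493 0.132     ] [0.38112444 0.14249087 0.015     ]
```

Carton A is the full set, at about (0.512, 0.168) with yaw 0.34. All its flaps lean slightly outward. I'll fold the left flap first.

```bash
cat >> h.py <<'E'
O=np.array([.512,.168,0]);Rc=R.from_euler('z',.34)
Q=(Rc*R.from_euler('x',np.pi)).as_quat()
if manip.solve_ik(O+[0,0,.3],Q) is None: Q=(Rc*R.from_euler('z',np.pi)*R.from_euler('x',np.pi)).as_quat()
W=lambda p:O+Rc.apply(p)
def go(p,v=.15): manip.servo_line(W(p),ori=Q,vel=v)
def fold(axis,sgn,hinge,z0,r,h,start,off):
    """swing a flap about its hinge (at sgn*hinge along axis) with the tip's inner corner at radius r"""
    def P(u,z):
        p=np.array([off,off,z]);p[axis]=sgn*u;return p
    f0=manip.current_force()
    manip.move_pose(W(P(start,.27)),Q); go(P(start,z0+r-.01),.2)
    go(P(hinge+h+.003,z0+r-.01),.12); 
    for th in np.radians([70,50,32,16,6]):
        go(P(hinge-r*np.cos(th)+.003*np.sin(th)+h,z0+r*np.sin(th)+.003*np.cos(th)),.12)
        print(np.degrees(th).round(),(manip.current_force()-f0).round(1))
    u=hinge-r+h
    for k in range(8):
        z=z0+.005-.0015*k; go(P(u,z),.05); f=manip.current_force()-f0
        if f[2]>5: break
    print("press",z,manip.current_tool_pos()[2],f.round(1)); go(P(u,.2 if axis else .25),.2); print("t",manip.current_clock())
E
python3 - <<'E'
from h import *
import cv2
effector.close(10); q=manip.current_tool_pos(); manip.servo_line([q[0],q[1],.32],vel=.25)
fold(1,1,.062,.100,.040,.019,.125,0.)
cv2.imwrite("pics/t1.png",viewer.get_image("top")[:,:,::-1]);cv2.imwrite("pics/s1.png",viewer.get_image("side")[:,:,::-1])
a=cv2.imread("pics/t1.png")[120:300,150:350];b=cv2.imread("pics/s1.png")[40:240,200:400]
cv2.imwrite("pics/c3.png",cv2.convertScaleAbs(np.hstack([cv2.resize(a,(400,360)),cv2.resize(b,(400,400))[:360]]),alpha=1.5))
E
```

```text
70.0 [ 0.6 -0.2 -0.1]
50.0 [0.9 0.  1.5]
32.0 [0.5 0.9 1.4]
16.0 [ 0.9 -0.3  0.5]
6.0 [1.2 0.8 1.5]
press 0.10200000000000001 0.10312671812965128 [-2.7 -1.  11.7]
t 9.325
```

View pics/c3.png

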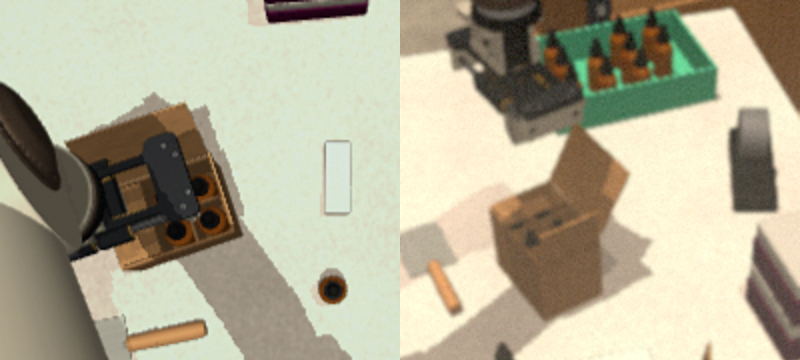

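The composite shows the left flap lying flat (side view, about (520,205)), with the top and right flaps still standing. Next is the right flap.

```bash
python3 - <<'E'
from h import *
import cv2
fold(1,-1,.062,.100,.040,.019,.125,0.)
go([-.02,-.03,.3],.25); go([.13,0,.3],.25)
cv2.imwrite("pics/t2.png",viewer.get_image("top")[:,:,::-1]);cv2.imwrite("pics/s2.png",viewer.get_image("side")[:,:,::-1])
a=cv2.imread("pics/t2.png")[120:300,150:350];b=cv2.imread("pics/s2.png")[40:240,200:400]
cv2.imwrite("pics/c4.png",cv2.convertScaleAbs(np.hstack([cv2.resize(a,(400,360)),cv2.resize(b,(400,400))[:360]]),alpha=1.5))
E
```

```text
70.0 [-1.2  1.4  0.1]
50.0 [-0.1  0.7 -0.9]
32.0 [-1.1  0.1  0.5]
16.0 [-1.3 -0.  -0.6]
6.0 [-0.9  1.1 -0.2]
press 0.10200000000000001 0.10317924440724406 [-4.6 -0.  11.6]
t 14.2167
```

View pics/c4.png

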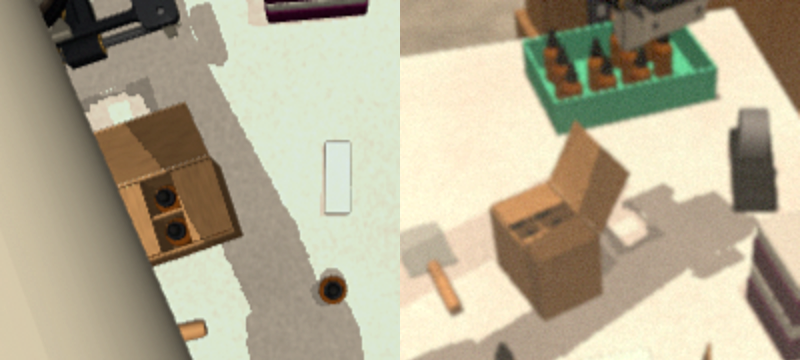

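Both side flaps are flat and the top flap is still open. Now I'll fold the top flap.

```bash
python3 - <<'E'
from h import *
import cv2
fold(0,1,.043,.104,.070,.0095,.135,0.)
manip.move_pose([.4,-.35,.4],Q)
cv2.imwrite("pics/t3.png",viewer.get_image("top")[:,:,::-1]);cv2.imwrite("pics/s3.png",viewer.get_image("side")[:,:,::-1])
a=cv2.imread("pics/t3.png")[120:320,150:450];b=cv2.imread("pics/s3.png")[40:240,200:400]
cv2.imwrite("pics/c5.png",cv2.convertScaleAbs(np.hstack([cv2.resize(a,(450,300)),cv2.resize(b,(300,300))]),alpha=1.5))
print(manip.current_clock())
E
```

```text
70.0 [ 0.9 -0.4  0.1]
50.0 [ 1.1 -0.2 -0.4]
32.0 [0.5 0.9 0.5]
16.0 [-0.1  0.4  0.6]
6.0 [0.  0.5 0.1]
press 0.106 0.10704223499360724 [-3.2 -1.7 10.4]
t 20.6083
22.6667
```

View pics/c5.png

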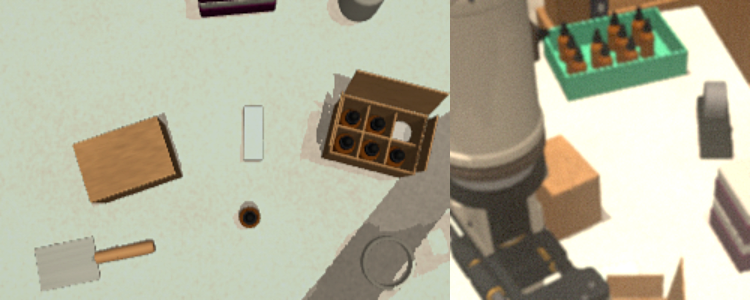

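Carton A is closed flat (about (127,158) in the composite). Carton B is untouched with its flaps up, and nothing else has moved.

```bash
python3 -c "
from bench import manip
print(manip.hand_in())"
```

```text
the job is handed in; nothing more can be done
None
```

I closed carton A, the one with the full set (side flaps first, then the top flap), left carton B open with its flaps up, and handed the job in at about 23 s; the hand-in call returned no verdict.

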